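Set out the long graphite stick on the palette

TASK

Pluck the longest of the three graphite sticks from its pocket in the sloping wooden stand and lift it clear, then lay it gently (not dropped) lengthwise in the long trough of the white porcelain palette, flat on the trough's floor, and let go. Leave the two short sticks in their pockets, and do not disturb the jar, the glue bottle or the cup.

Things in the scene. Friction and masses are not known exactly. Their poses are not given: they have to be found in the camera images.
- stand: Sloping wooden stand, fixed, 240 mm wide (y). Origin on the table under its middle, z up; the slope rises along its +x at 32 degrees from level. Three pockets side by side at y = -72, 0 and +72 mm run up the slope, each 126 mm long, 28 wide, 7 deep; the middle of the middle pocket's floor is at (0, 0, 70) mm. Flat wood lies between them.
- stand_bar (a point): Middle of a round wooden bar, 12 mm in diameter and 240 mm long, along the stand's y over the slope's high end (at x = 10, z = 200 mm of the stand), in the way of a tool that comes straight down. Its 14 mm square posts stand square off the slope, at y = -113 and +113 mm, 77 mm up the slope from the pockets' middle.
- long_stick: The stick to move: square dark grey graphite stick 120 x 22 x 22 mm, about 0.13 kg, lying in one of the three pockets (any of them) and standing 15 mm proud of the wood. Origin at its lower end, in the middle of that end's underside edge; x runs along the stick (up the slope at the start), y across it, z out of its top face.
- long_stick_mid (a point): Centre of the long stick (11 mm from each long face), axes as the stick's.
- short_stick_a: Short stick, same material, 75 x 22 x 22 mm, in another pocket. Origin and axes as for the long stick.
- short_stick_b: Second short stick, like the first, in the remaining pocket.
- palette: White porcelain palette, fixed, 190 mm (x) by 150 mm (y), 14 mm high, with one long grey-stained trough and a row of four round dabs of paint beside it. Origin at the centre of its underside, z up.
- trough (a point): Centre of the trough's floor, 8 mm above the table. The trough is 150 mm long along x, 60 mm wide along y and 6 mm deep; axes as the palette's.
- jar: Bystander: glass jar with cork-coloured lid, 76 mm diameter, 95 mm high; origin at the centre of its underside.
- glue: Bystander: white glue bottle, 48 mm diameter, 130 mm high; origin at the centre of its underside.
- cup: Bystander: blue ceramic water cup, 64 mm across, 60 mm high; origin at the centre of its underside.
Not all that is in view belongs to the job. What is shaped like the long_stick but purple is not meant. Leave any orange look-alike of the palette alone.

How it is judged:
On the way:
1. the long stick is held in the fingers clear of the stand (contact force between the fingers and long_stick above 0.5 N and contact force between long_stick and stand below 0.05 N and distance of long_stick_mid from where it was at the start of the episode above 0.05 m), for 0.2 s.
At the end, for the whole second after the job is handed in: Long stick at rest flat in the trough: centre within 20 mm along and 24 mm across of its centre, 7 to 15 mm above its floor, length within 0.35 rad of the trough's (either way, any long face up). Short sticks within 20 mm, jar, glue and cup within 30 mm of their starts (x of long_stick_mid in the frame of trough between -0.02 and 0.02 m and y of long_stick_mid in the frame of trough between -0.024 and 0.024 m and z of long_stick_mid in the frame of trough between 0.007 and 0.015 m and angle between the x axis of long_stick and the x axis of trough, either way round below 0.35 rad and linear speed of long_stick below 0.02 m/s and distance of each of short_stick_a, short_stick_b from where it was at the start of the episode below 0.02 m and distance of each of jar, glue, cup from where it was at the start of the episode below 0.03 m); the robot touches nothing.
It fails at once if a short stick is moved more than 20 mm (distance of any of short_stick_a, short_stick_b from where it was at the start of the episode above 0.02 m).
It fails at once if the jar, glue bottle or cup is moved more than 30 mm (distance of any of jar, glue, cup from where it was at the start of the episode above 0.03 m).
It fails at once if the long stick is dropped: it moves faster than 0.7 m/s (a fall of 25 mm) out of the fingers (linear speed of long_stick above 0.7 m/s and contact force between the fingers and long_stick below 0.05 N).
It also fails if it takes over 45 s, if anything falls off the work surface, if the arm or the gripper's body presses on something with over 40 N, if the wrist force passes 120 N, or if a joint passes its speed limit or range.

ROBOT

A 6-joint arm with a two-finger parallel gripper is mounted at the origin on the work surface. World frame = base frame: x ahead of the robot, y to its left, z up, the work surface at z = 0. Lengths are in m, angles in rad, forces in N, time in s.
With the tool pointing down it reaches from about 0.35 to 0.975 m from the base axis. Payload 4.9 kg.
Tool frame: the origin (TCP) lies at the very end of the fingers, on their centre line; the grasp point (between the pads) lies 19 mm behind it; z points along the fingers, y is the line along which they close (so a half turn about z gives the same grasp; the last joint's range is limited). The gripper opens to 85 mm and grips with 20 to 120 N. Pads are 22 mm wide; open, the fingers measure 114 mm over their backs; the gripper's body (76 mm by 85 mm) begins 54 mm behind the grasp point. The pads swing forward as they close: fully open they stand 13 mm farther back than shut.
Start: joints at [1.065, 0.053, 1.613, -0, 1.476, -0.119], TCP at [0.236, 0.579, 0.196] pointing down, gripper open.
Joint ranges: [-3.01, 3.01], [-1.01, 2.22], [0.06, 2.58], [-1.02, 4.17], [0.09, 2.62], [-3.14, 3.14]. Speed limits (rad/s): [2.57, 2.57, 3.14, 3.14, 3.14, 3.14].

INTERFACE

Orientations are given as a rotation vector (axis times angle).
In Python, from station import get_obs, get_image, get_calibration, finish_job gives the robot as it stands.
- The arm moves only by the tool servo_tool, never from a script. Its argument "increments" is a list of rows, each a list of 5 numbers: the opening, from 0 (shut) to 1 (fully open), then the shift along the tool's x, y, z in mm, then the turn about the tool's z in degrees. In form: [[jaw, tx, ty, tz, spin], ...]. A call has 1 to 12 rows; each row shifts and turns the commanded pose from where the row before left it, along the tool's axes as they then stand; what a row does not reach is not made up. A row lasts 1/8 s, in which the tool goes at most 62.5 mm and 10.7 degrees, less where a joint would pass 70% of its speed; a pose out of reach is approached as far as the arm can. A call is refused whole if a number of a shift passes 62.5 or a number of a turn 10.7, either way. A call with a gripper value outside its range is refused whole. The fingers move at their own pace and stop on an object; "force" is the grip in N (left out, the last holds). Time passes only in rows, so rows that do not move let the fingers close. It gives the time, the measured TCP pose, the force, the opening and the grip force at its end, in the units of the state.
- get_obs(): the state, without advancing time (a new reading comes with each control period).
- get_image(name): name is "scene" or "side" or "wrist"; returns the picture (420x560x3 uint8, red, green, blue); there is no depth.
- get_calibration(name): a dict with "fx", "fy", "cx", "cy" (pixels), "dist_coeffs" ([k1, k2, p1, p2, k3] as OpenCV has them; the pictures are not rectified), "R" (3x3) and "t" (3): a world point X has camera coordinates R X + t; the wrist camera has in their place "mount" (4x4, takes a point from camera to tool coordinates, whose origin is the TCP and whose axes are the flange's). Camera axes: x right, y down, z forward; pixel columns grow to the right and rows downward; lengths in m; the calibration is good to about 2 mm. A picture is of the moment at which its call begins: read the wrist's pose just before it. get_calibration takes no time and is no camera call.
- finish_job(): hands the job in; it is judged then, once.
The state is a dict: "t": time; "q": joint angles; "dq": joint speeds; "effort": joint torques, N m; "tool_pos": TCP position; "tool_rot": TCP orientation; "contact_force": force on the tool from outside, world axes, zero at the start; "wrist_torque": the same for the moment, N m; "opening": finger opening in m; "grip_force": force on a finger pad.
Only numpy, scipy, OpenCV 4.12 (cv2) and the standard library are available. Lean on these libraries where they do the work, as an engineer would, in place of code of your own. Each camera call takes 0.05 s, during which the arm holds its last target. There are 200 camera calls.

## Working session

There is one attempt and no reset: what is moved stays moved. The work goes in short steps, Python scripts to look and compute and a tool call to move; the robot and the scene stay as the last step left them, time stands still between calls to the robot, and variables do not carry over. Pictures are saved under pics/ and viewed, at most 10 in all, crops included, and the job is handed in when it is done.

Besides the shell and the picture viewer there is one more tool, called after "Request:" in YAML: its name, and indented under it one key for each argument. servo_tool: Moves the arm, as the interface text tells. Its arguments: {"type":"object","properties":{"increments":{"type":"array"},"force":{"type":"number"}},"required":["increments"]}

```bash
mkdir -p pics
cat > h.py <<'E'
import numpy as np, cv2
from station import *
from scipy.spatial.transform import Rotation as Ro
def save(im,n): cv2.imwrite('pics/'+n,im[:,:,::-1])
def cam(name,o=None):
    c=get_calibration(name); K=np.array([[c['fx'],0,c['cx']],[0,c['fy'],c['cy']],[0,0,1.]]);d=np.array(c['dist_coeffs'],float)
    if 'R' in c: R=np.array(c['R']);t=np.array(c['t'])
    else:
        T=np.eye(4);T[:3,:3]=Ro.from_rotvec(o['tool_rot']).as_matrix();T[:3,3]=o['tool_pos']
        M=np.linalg.inv(T@np.array(c['mount']));R=M[:3,:3];t=M[:3,3]
    return K,d,R,t
def ray(C,px):
    K,d,R,t=C; p=cv2.undistortPoints(np.array(px,float).reshape(-1,1,2),K,d).reshape(-1,2)
    v=np.c_[p,np.ones(len(p))]@R; return -R.T@t, v/np.linalg.norm(v,axis=1)[:,None]
def onplane(C,px,z):
    o,v=ray(C,px); return o+v*((z-o[2])/v[:,2])[:,None]
def proj(C,X):
    K,d,R,t=C; return cv2.projectPoints(np.array(X,float).reshape(-1,3),cv2.Rodrigues(R)[0],t,K,d)[0].reshape(-1,2)
def tri(C1,p1,C2,p2):
    o1,v1=ray(C1,p1);o2,v2=ray(C2,p2);out=[]
    for a,b in zip(v1,v2):
        s=np.linalg.lstsq(np.c_[a,-b],o2-o1,rcond=None)[0];A=o1+a*s[0];B=o2+b*s[1];out.append([*(A+B)/2,np.linalg.norm(A-B)])
    return np.array(out)
E
python3 - <<'E'
from h import *
print(get_obs())
for n in('scene','side'):
    im=get_image(n);np.save(n,im);save(im,n+'0.png');C=cam(n);print(n,-C[2].T@C[3],C[2][2])
E
```

```text
{'t': 0.0, 'q': array([ 1.06499601e+00,  5.33312646e-02,  1.61432461e+00,  1.07059311e-05,
        1.47596189e+00, -1.19056492e-01]), 'dq': array([ 0.00128204,  0.00038606, -0.00056505, -0.00145606,  0.00083228,
        0.00229814]), 'effort': array([ 1.56194081e-03, -3.93676865e+01, -3.70181608e+01,  7.68517384e-05,
        6.99078402e-03, -1.11178352e-05]), 'tool_pos': array([0.23542396, 0.57821407, 0.19496066]), 'tool_rot': array([-6.03596597e-01, -3.08241660e+00,  3.02129190e-03]), 'contact_force': array([0.03573576, 0.0303665 , 0.72397539]), 'wrist_torque': array([-0.01332428, -0.02935906,  0.01358782]), 'grip_force': 0.0, 'opening': 0.08482074922645928}
scene [1.1733859  1.03958733 1.19039668] [-0.42867542 -0.63829207 -0.63939082]
side [ 0.06165627 -0.6842552   0.88131157] [ 0.37015913  0.6145574  -0.69663579]
```

View pics/scene0.png

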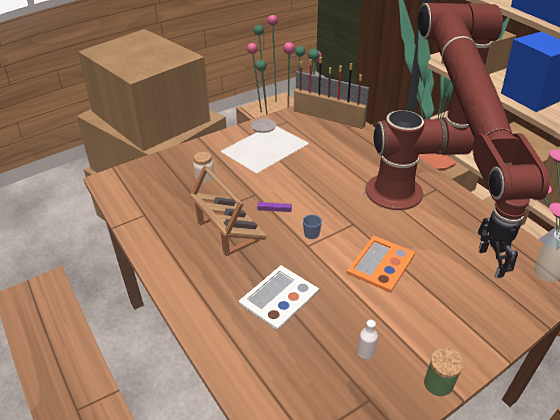

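View pics/side0.png

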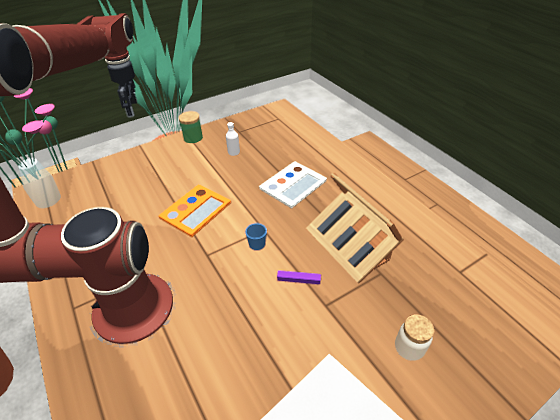

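The white palette is at scene (279,297) / side (293,184), and the orange one is the decoy. The stand is at scene (230,215) / side (355,235). Its three dark sticks are at side (333,217), (350,235) and (365,252). I'll enlarge that area.

Run:
```python
from h import *
a=np.load('side.npy')[170:290,295:415];b=np.load('scene.npy')[160:260,180:280]
save(np.hstack([cv2.resize(a,(400,400),interpolation=cv2.INTER_CUBIC),cv2.resize(b,(400,400),interpolation=cv2.INTER_CUBIC)]),'crop1.png')
```

```text
(no output)
```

View pics/crop1.png

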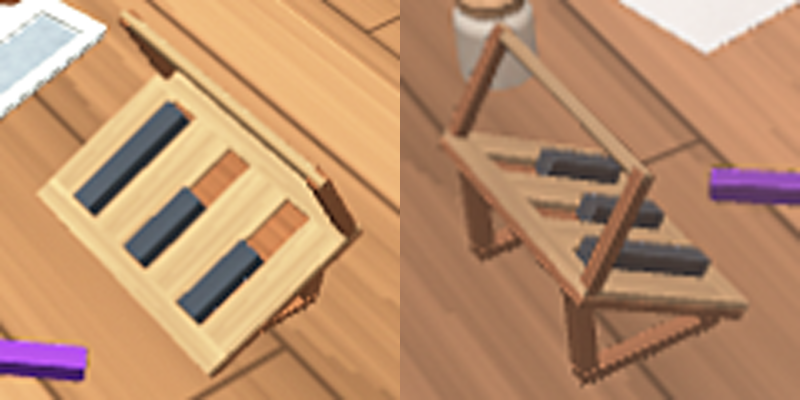

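The crop confirms the long stick: it is the one in the pocket nearest the white palette (side crop (132,157), reaching almost the full pocket). The other two fill only the lower 60% of theirs. The purple bar is a decoy. Next I'll triangulate the stand, stick and palette.

Run:
```python
from h import *
S=cam('side');C=cam('scene');a=np.load('side.npy');b=np.load('scene.npy')
names=['lowNear','highNear','highFar']
X=tri(S,[[306.4,227.6],[348.4,192.5],[401.5,240.5]],C,[[266.2,236.2],[226.2,235],[190.5,195]])
print(X.round(4))
# palette white mask
for n,im,c,K in(('side',a,(293,184),S),('scene',b,(279,297),C)):
    hsv=cv2.cvtColor(im,cv2.COLOR_RGB2HSV); m=((hsv[...,1]<60)&(hsv[...,2]>110)).astype(np.uint8)
    m=cv2.morphologyEx(m,cv2.MORPH_CLOSE,np.ones((3,3)))
    l,L,st,ce=cv2.connectedComponentsWithStats(m)
    i=min((i for i in range(1,l) if st[i,4]>600),key=lambda i:np.hypot(*(ce[i]-c)))
    h=cv2.convexHull(np.argwhere(L==i)[:,::-1].astype(np.int32))
    P=onplane(K,h.reshape(-1,2),.012)[:,:2]
    r=cv2.minAreaRect((P*1000).astype(np.float32)); print(n,st[i],r)
    # sticks dark
    m=((im.max(2)<95)&(im[...,2].astype(int)>=im[...,0]-5)).astype(np.uint8)
    l,L,st,ce=cv2.connectedComponentsWithStats(m)
    for i in range(1,l):
        if st[i,4]>60: print('dark',st[i],ce[i].round(1),[np.round(v,1) for v in cv2.minAreaRect(np.argwhere(L==i)[:,::-1].astype(np.float32))[:2]])
c=get_calibration('wrist');print(np.round(c['mount'],3),c['fx'])
```

```text
[[ 0.5368 -0.0336  0.0301  0.0024]
 [ 0.6805 -0.0387  0.1065  0.0105]
 [ 0.6821 -0.2719  0.1086  0.002 ]]
side [ 259  161   68   47 1595] ((631.3109130859375, 184.60906982421875), (200.96678161621094, 161.90846252441406), 16.131919860839844)
dark [125  18   8  21 127] [128.5  27.8] [array([128.5,  28. ]), array([20.,  7.])]
dark [   0   28   33   62 1595] [14.4 59.4] [array([16. , 58.5]), array([61., 32.])]
dark [ 107   59   55   59 1119] [130.   87.5] [array([134.1,  87. ]), array([64.2, 37.3])]
dark [150  66  15  45 112] [156.8  85.9] [array([156.6,  88.6]), array([44.9,  6.3])]
dark [175  81   5  26  63] [177.3  92.7] [array([177. ,  93.5]), array([25.,  4.])]
dark [161  85  12  29 121] [166.8  98.8] [array([167.7,  98.7]), array([29.8,  8.2])]
dark [ 0 96 17 34 85] [  5.9 110.9] [array([  6.7, 113. ]), array([36.5,  6.5])]
dark [ 52 117  13  46 100] [ 56.2 134.9] [array([ 57. , 139.8]), array([46.1,  6.8])]
dark [  5 130  22  30 136] [ 17.2 143.2] [array([ 20., 143.]), array([29.7, 15.6])]
dark [ 22 133  15  26 113] [ 29.1 146.3] [array([ 28.2, 144.9]), array([12.5, 25.6])]
dark 
[... 1283 characters left out ...]
rray([445.2,  98.3]), array([10. , 39.6])]
dark [330  81   8  16 115] [333.5  88.4] [array([333.5,  88.5]), array([15.,  7.])]
dark [359  88   9  17 121] [363.6  95.9] [array([363.6,  95.8]), array([ 7.8, 15.9])]
dark [374 123   8  30 181] [377.8 137.7] [array([377.5, 137.5]), array([29.,  7.])]
dark [489 170  13  26 270] [494.9 182.6] [array([495. , 182.5]), array([25., 12.])]
dark [ 479  211   43   67 1296] [499.6 240.7] [array([497.6, 244.3]), array([40.8, 64.8])]
dark [303 224  17  15 155] [311.2 231.9] [array([310.4, 231.5]), array([16.5, 13.1])]
[[ 0.001 -0.962 -0.272  0.069]
 [ 1.     0.002 -0.001 -0.001]
 [ 0.001 -0.272  0.962 -0.178]
 [ 0.     0.     0.     1.   ]] 314.3182046383619
```

Request:
servo_tool:
  increments:
    - [1, 0, 0, -55, 0]
    - [1, -45, -39, -40, 0]
    - [1, -45, -39, -40, 0]
    - [1, -45, -39, 0, 0]
    - [1, -45, -39, 0, 0]
    - [1, -45, -39, 0, 0]
    - [1, -45, -39, 0, 0]
    - [1, -45, -39, 0, 0]
    - [1, -45, -39, 0, 0]
    - [1, -42, -39, 0, -7.4]
    - [1, -40, -35, 0, -7.4]
    - [1, 0, 0, 0, -7.4]
  force: 60

```text
t: 1.6
tool_pos: [0.4993, 0.0687, 0.3197]
tool_rot: [-0.001, -3.14, 0.001]
contact_force: [0.2, 0.7, 0.1]
opening: 0.0854
grip_force: 0.0
```

Request:
servo_tool:
  increments:
    - [0.6, 0, 0, 0, 0]
    - [0.6, 0, 0, 0, 0]
    - [0.6, 0, 0, 0, 0]

```text
t: 1.98
tool_pos: [0.4982, 0.0724, 0.3209]
tool_rot: [-0.001, 3.141, -0.0]
contact_force: [0.1, -0.1, -1.1]
opening: 0.0516
grip_force: 0.0
```

Run:
```python
from h import *
o=get_obs();im=get_image('wrist');np.save('w1',im);np.save('o1',o,allow_pickle=True);save(im,'w1.png')
print(o['t'],o['tool_pos'],Ro.from_rotvec(o['tool_rot']).as_matrix().round(3),o['opening'],o['q'].round(2))
```

```text
1.975 [0.49820154 0.07236269 0.32091374] [[-1.    -0.001  0.   ]
 [-0.001  1.    -0.   ]
 [-0.    -0.    -1.   ]] 0.05156526982796273 [-0.   -0.28  1.72 -0.    1.71 -1.58]
```

View pics/w1.png

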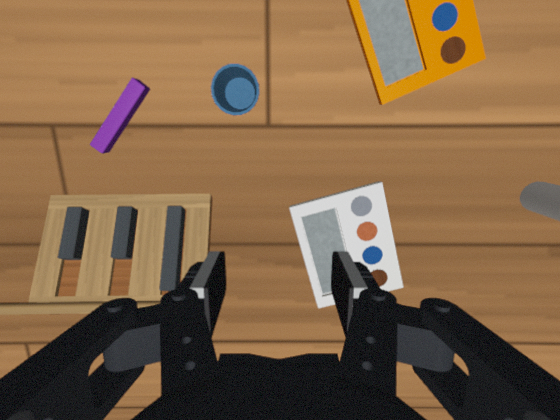

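The wrist view, with +x down and +y right, shows the stand at lower left. Its low edge runs (50,197)–(211,195) and the long stick is at (173,248). The white palette's corners are (289,207), (382,183), (402,288) and (319,307), with the trough on its stand side at about (325,250). I'll measure these.

Run:
```python
from h import *
o=np.load('o1.npy',allow_pickle=True).item();W=cam('wrist',o);w=np.load('w1.npy')
S=cam('side');C=cam('scene')
print('lowedge',onplane(W,[[50,197],[211,195]],.028).round(4))
print('pal',onplane(W,[[289,207],[382,183],[402,288],[319,307]],.014).round(4))
ims={'wrist':(w,W,(325,250)),'side':(np.load('side.npy'),S,(300,188)),'scene':(np.load('scene.npy'),C,(270,290))}
for n,(im,K,c) in ims.items():
    print(n,'trough px',im[c[1],c[0]], 'white', )
    ref=im[c[1],c[0]].astype(int)
    d=np.abs(cv2.GaussianBlur(im,(3,3),0).astype(int)-ref).max(2)
    m=cv2.morphologyEx((d<32).astype(np.uint8),cv2.MORPH_OPEN,np.ones((3,3)))
    l,L,st,ce=cv2.connectedComponentsWithStats(m);i=L[c[1],c[0]]
    h=np.argwhere(L==i)[:,::-1].astype(float)
    P=onplane(K,h,.008)[:,:2]; print(st[i],cv2.minAreaRect((P*1000).astype(np.float32)))
# long stick in wrist
m=((w.max(2)<100)).astype(np.uint8);m[:, :150]=0;m[:,200:]=0;m[:195]=0;m[268:]=0
for r in (212,225,240,255):
    x=np.flatnonzero(m[r]);print(r,x.min(),x.max(),w[r,160:192,0].tolist())
print('rows',[ (c,w[198:214,c,0].tolist()) for c in (172,178)])
z=.06
print(onplane(W,[[168,206],[184,206]],.055).round(4),onplane(W,[[163,290],[182,290]],.115).round(4))
```

```text
lowedge [[ 0.542  -0.2757  0.028 ]
 [ 0.5381 -0.0315  0.028 ]]
pal [[0.5606 0.0889 0.014 ]
 [0.5215 0.2335 0.014 ]
 [0.7041 0.2842 0.014 ]
 [0.7419 0.1435 0.014 ]]
wrist trough px [153 159 161] white
[ 302  209   43   87 1989] ((643.59619140625, 156.48455810546875), (152.04144287109375, 56.63978958129883), 16.08358383178711)
side trough px [209 225 230] white
[282 173  37  27 474] ((646.3538818359375, 160.4818572998047), (151.10133361816406, 59.85854721069336), 15.960029602050781)
scene trough px [177 178 182] white
[248 272  45  36 731] ((636.9688720703125, 149.26513671875), (148.7277374267578, 60.07454299926758), 16.202388763427734)
212 167 184 [167, 166, 176, 176, 174, 167, 139, 86, 74, 76, 76, 79, 72, 75, 79, 75, 73, 79, 74, 76, 76, 56, 28, 25, 43, 101, 147, 165, 161, 165, 174, 174]
225 166 184 [168, 175, 179, 179, 178, 139, 85, 75, 64, 78, 75, 77, 76, 73, 76, 74, 79, 69, 77, 66, 58, 26, 33, 39, 99, 147, 161, 162, 164, 170, 174, 174]
240 165 182 [178, 180, 183, 157, 111, 71, 73, 73, 74, 74, 72, 76, 74, 75, 74, 74, 73, 71, 65, 40, 34, 34, 49, 119, 156, 163, 159, 162, 168, 171, 173, 171]
255 163 181 [182, 181, 139, 87, 78, 73, 72, 73, 74, 71, 72, 75, 77, 72, 75, 75, 69, 60, 33, 34, 25, 57, 127, 167, 170, 162, 164, 166, 171, 172, 167, 168]
rows [(172, [173, 172, 170, 165, 164, 166, 168, 136, 85, 77, 75, 74, 76, 79, 72, 74]), (178, [173, 171, 168, 164, 165, 167, 171, 138, 90, 79, 76, 75, 80, 73, 74, 76])]
[[ 0.5484 -0.0891  0.055 ]
 [ 0.5484 -0.0658  0.055 ]] [[ 0.6507 -0.0849  0.115 ]
 [ 0.6507 -0.0591  0.115 ]]
```

Request:
servo_tool:
  increments:
    - [0.6, -24, -51, 0, -1]
    - [0.6, -24, -51, 0, 0]
    - [0.6, -23, -50, 0, 0]
    - [0.6, 0, 0, 0, 0]
    - [0.6, 0, 0, 50, 0]
    - [0.6, 0, 0, 50, 0]
    - [0.6, 0, 0, 50, 0]
    - [0.6, 0, 0, 40, 0]
    - [0.6, 0, 0, 0, 0]
    - [0.6, 0, 0, 0, 0]

```text
t: 3.28
tool_pos: [0.5725, -0.079, 0.1332]
tool_rot: [-0.03, 3.139, -0.001]
contact_force: [0.6, -0.1, -0.2]
opening: 0.0515
grip_force: 0.0
```

Run:
```python
from h import *
o=get_obs();w=get_image('wrist');s=get_image('side');
print(o['t'],o['tool_pos'].round(4),o['tool_rot'].round(3),o['contact_force'])
save(np.hstack([cv2.resize(w,(400,300)),cv2.resize(s[130:280,280:430],(300,300))]),'w2.png')
```

```text
3.275 [ 0.5725 -0.079   0.1332] [-3.000e-02  3.139e+00 -1.000e-03] [ 0.63972866 -0.05334429 -0.22419449]
```

View pics/w2.png

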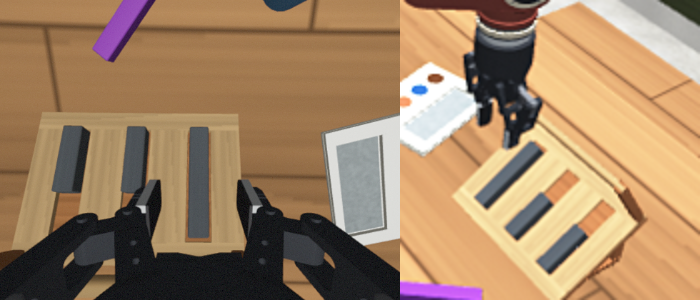

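The fingers straddle the long stick evenly: it sits at column 198, between fingers at 148 and 250 in the left panel. I'll go down and close.

Request:
servo_tool:
  increments:
    - [0.6, 4, 0, 20, 0]
    - [0.6, 0, 0, 20, 0]
    - [0.6, 0, 0, 16, 0]
    - [0.6, 0, 0, 8, 0]
    - [0.45, 0, 0, 4, 0]
    - [0.45, 0, 0, 0, 0]
    - [0.45, 0, 0, 0, 0]

```text
t: 4.25
tool_pos: [0.5679, -0.0796, 0.0637]
tool_rot: [-0.028, 3.14, -0.001]
contact_force: [-0.5, 1.2, 0.3]
opening: 0.0385
grip_force: 0.0
```

Request:
servo_tool:
  increments:
    - [0.4, 0, 0, 2, 0]
    - [0.4, 0, 0, 1.5, 0]
    - [0.4, 0, 0, 0, 0]
    - [0.4, 0, 0, 0, 0]

```text
t: 4.75
tool_pos: [0.5673, -0.0794, 0.0594]
tool_rot: [0.029, -3.141, -0.0]
contact_force: [-0.8, 0.6, -0.6]
opening: 0.034
grip_force: 0.0
```

Request:
servo_tool:
  increments:
    - [0.1, 0, 0, 0, 0]
    - [0.1, 0, 0, 0, 0]
    - [0.1, 0, 0, 0, 0]
    - [0.1, 0, 0, 0, 0]
    - [0.1, 0, 0, 0, 0]
  force: 60

```text
t: 5.38
tool_pos: [0.5673, -0.0794, 0.0594]
tool_rot: [-0.028, 3.141, 0.0]
contact_force: [0.6, -0.8, 0.1]
opening: 0.0082
grip_force: 0.0
```

Run:
```python
from h import *
o=get_obs();w=get_image('wrist');s=get_image('side');
print(o['t'],o['tool_pos'].round(4),o['contact_force'].round(2),o['wrist_torque'].round(2),o['grip_force'])
save(np.hstack([cv2.resize(w,(400,300)),cv2.resize(s[150:290,290:430],(400,400))[:300]]),'w3.png')
```

```text
5.375 [ 0.5673 -0.0794  0.0594] [ 0.63 -0.83  0.06] [ 0.   -0.06  0.01] 0.0
```

View pics/w3.png

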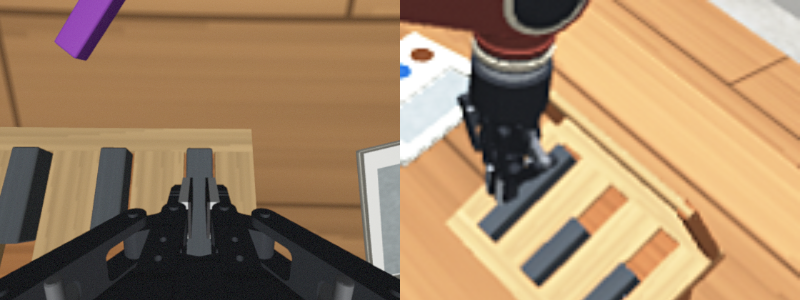

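The fingers shut to 8 mm, above the stick, so I came in too high. I'll reopen and feel downward.

Request:
servo_tool:
  increments:
    - [0.42, 0, 0, -3, 0]
    - [0.42, 0, 0, 0, 0]
    - [0.42, 0, 0, 0, 0]
    - [0.42, 0, 0, 5, 0]
    - [0.42, 0, 0, 3, 0]
    - [0.42, 0, 0, 2, 0]
    - [0.42, 0, 0, 0, 0]

```text
t: 6.35
tool_pos: [0.5671, -0.0794, 0.052]
tool_rot: [0.028, -3.141, -0.0]
contact_force: [-0.3, 0.2, 0.1]
opening: 0.0359
grip_force: 0.0
```

Request:
servo_tool:
  increments:
    - [0.42, 0, 0, 2, 0]
    - [0.42, 0, 0, 2, 0]
    - [0.42, 0, 0, 0, 0]

```text
t: 6.72
tool_pos: [0.5671, -0.0794, 0.0482]
tool_rot: [0.029, -3.141, -0.0]
contact_force: [-0.8, 0.3, 0.2]
opening: 0.036
grip_force: 0.0
```

Request:
servo_tool:
  increments:
    - [0.3, 0, 0, 0, 0]
    - [0.2, 0, 0, 0, 0]
    - [0.1, 0, 0, 0, 0]
    - [0.1, 0, 0, 0, 0]
  force: 60

```text
t: 7.22
tool_pos: [0.5674, -0.0795, 0.0484]
tool_rot: [-0.028, 3.141, -0.0]
contact_force: [0.4, 0.2, -0.2]
opening: 0.0084
grip_force: 0.0
```

Run:
```python
from h import *
o=get_obs();w=get_image('wrist');s=get_image('side');c=get_image('scene')
W=cam('wrist',o);S=cam('side');C=cam('scene');T=o['tool_pos'];print(T,o['opening'],o['contact_force'])
pts=[T,T+[0,0,.02],[.548,-.079,.055],[.613,-.079,.096]]
for K,n in((W,'w'),(S,'s'),(C,'c')): print(n,proj(K,pts).round(1).tolist())
save(np.hstack([cv2.resize(w[200:350,200:350],(400,400)),cv2.resize(s[190:250,300:360],(400,400),interpolation=cv2.INTER_CUBIC)]),'w4.png')
```

```text
[ 0.56735186 -0.07945993  0.04844798] 0.008364407315578278 [ 0.44057475  0.23721581 -0.15915852]
w [[279.2, 240.6], [279.3, 254.0], [280.8, 212.9], [278.5, 361.9]]
s [[323.4, 228.8], [323.8, 224.1], [318.1, 229.7], [336.9, 211.4]]
c [[250.3, 227.7], [250.0, 223.1], [255.3, 224.1], [237.3, 222.0]]
```

View pics/w4.png

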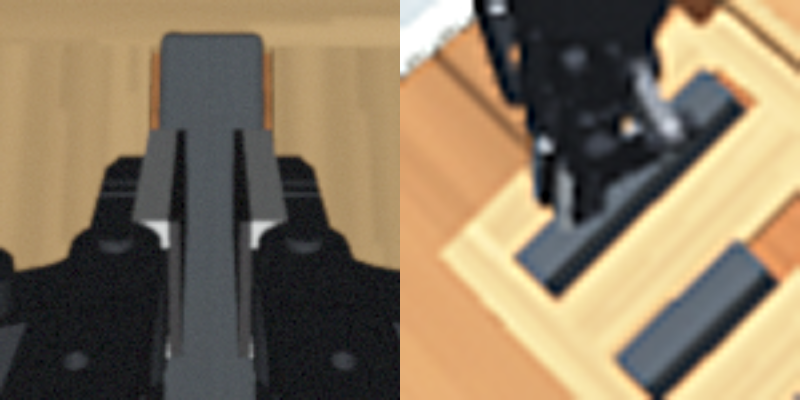

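The tips show about 20 mm above the reported TCP in both views: wrist row 249 against a predicted 240, and side 5 px higher than predicted. So they are just above the stick's top. I'll open and go lower, watching the force.

Request:
servo_tool:
  increments:
    - [0.42, 0, 0, -3, 0]
    - [0.42, 0, 0, 0, 0]
    - [0.42, 0, 0, 0, 0]
    - [0.42, 0, 0, 5, 0]
    - [0.42, 0, 0, 3, 0]
    - [0.42, 0, 0, 3, 0]
    - [0.42, 0, 0, 0, 0]

```text
t: 8.25
tool_pos: [0.567, -0.0794, 0.0399]
tool_rot: [0.028, -3.141, -0.0]
contact_force: [-0.5, 0.0, -0.4]
opening: 0.0356
grip_force: 0.0
```

Request:
servo_tool:
  increments:
    - [0.42, 0, 0, 2, 0]
    - [0.42, 0, 0, 0, 0]

```text
t: 8.5
tool_pos: [0.5673, -0.0794, 0.0383]
tool_rot: [0.028, -3.141, -0.0]
contact_force: [-0.5, 0.4, -1.1]
opening: 0.0362
grip_force: 0.0
```

Request:
servo_tool:
  increments:
    - [0.2, 0, 0, 0, 0]
    - [0.1, 0, 0, 0, 0]
    - [0.1, 0, 0, 0, 0]
    - [0.1, 0, 0, 0, 0]
  force: 60

```text
t: 9.0
tool_pos: [0.5674, -0.0795, 0.0385]
tool_rot: [-0.028, 3.141, -0.0]
contact_force: [-0.5, -0.1, -0.5]
opening: 0.0087
grip_force: 0.1
```

Request:
servo_tool:
  increments:
    - [0.42, 0, 0, -2, 0]
    - [0.42, 0, 0, 0, 0]
    - [0.42, 0, 0, 3, 0]
    - [0.42, 0, 0, 3, 0]
    - [0.42, 0, 0, 2, 0]
    - [0.42, 0, 0, 0, 0]

```text
t: 9.75
tool_pos: [0.5671, -0.0794, 0.032]
tool_rot: [0.028, -3.141, -0.0]
contact_force: [0.1, 0.7, -0.6]
opening: 0.0356
grip_force: 0.0
```

Request:
servo_tool:
  increments:
    - [0.3, 0, 0, 0, 0]
    - [0.3, 0, 0, 0, 0]
    - [0.2, 0, 0, 0, 0]

```text
t: 10.12
tool_pos: [0.5674, -0.0795, 0.0329]
tool_rot: [-0.029, 3.141, -0.0]
contact_force: [-1.5, -0.0, 2.5]
opening: 0.018
grip_force: 57.1
```

Run:
```python
from h import *
o=get_obs();w=get_image('wrist');s=get_image('side')
print(o['tool_pos'],o['opening'],o['contact_force'],proj(cam('wrist',o),[o['tool_pos']]),proj(cam('side'),[o['tool_pos']]))
save(np.hstack([cv2.resize(w[200:350,200:350],(400,400)),cv2.resize(s[190:250,300:360],(400,400),interpolation=cv2.INTER_CUBIC)]),'w5.png')
```

```text
[ 0.56742727 -0.07948393  0.03287733] 0.017966825004036888 [-1.54660465 -0.04537812  2.45359929] [[279.22220907 240.57137485]] [[323.14591524 232.32174457]]
```

View pics/w5.png

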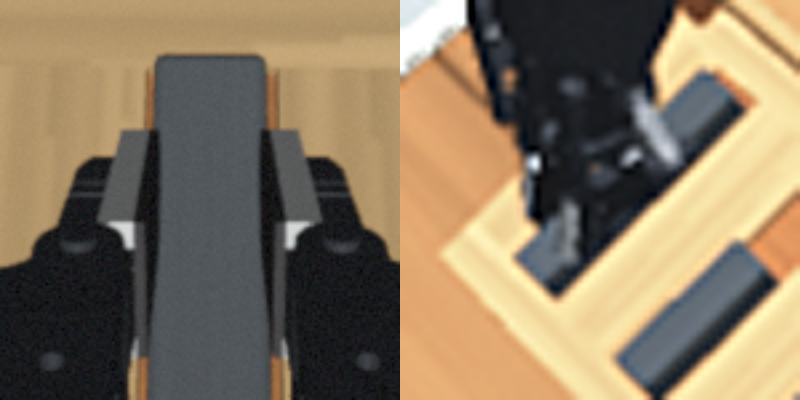

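Gripped: the pads are either side of the stick at 57 N, with a light touch on the wood. I'll draw it out along the slope normal.

Request:
servo_tool:
  increments:
    - [0.1, 0, 0, 0, 0]
    - [0.1, 2, 0, -4, 0]
    - [0.1, 3, 0, -5, 0]
    - [0.1, 3, 0, -6, 0]
    - [0.1, 3, 0, -10, 0]
    - [0.1, 0, 0, 0, 0]
    - [0.1, 0, 0, 0, 0]
  force: 70

```text
t: 11.1
tool_pos: [0.5564, -0.0797, 0.0576]
tool_rot: [-0.028, 3.141, -0.0]
contact_force: [0.9, -0.6, -0.4]
opening: 0.0174
grip_force: 68.9
```

Run:
```python
from h import *
o=get_obs();w=get_image('wrist');s=get_image('side');c=get_image('scene')
print(o['t'],o['tool_pos'],o['opening'],o['grip_force'],o['contact_force'],o['wrist_torque'])
save(np.hstack([cv2.resize(w,(400,300)),cv2.resize(s[170:270,290:390],(300,300)),]),'w6.png')
np.save('c6',c)
save(np.hstack([cv2.resize(w[150:400,150:400],(266,300)),cv2.resize(s[170:270,290:390],(266,300)),cv2.resize(c[160:260,180:280],(266,300))]),'w6.png')
```

```text
11.1 [ 0.55636041 -0.07965886  0.0575546 ] 0.017442107920696327 68.85615304112434 [ 0.93829545 -0.62797811 -0.44680352] [-0.02136487  0.04655084  0.05202806]
```

View pics/w6.png

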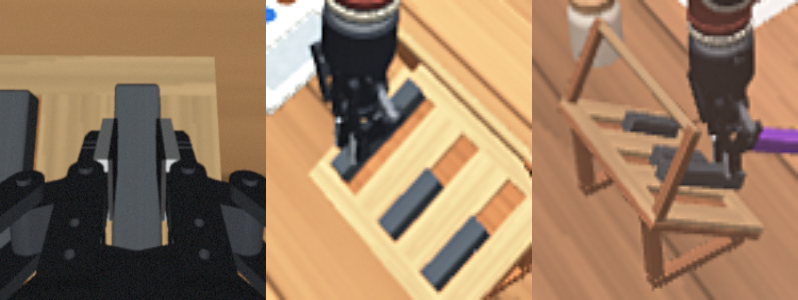

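The side and scene panels show the stick clear of its pocket and held near its low end, still tilted. I'll use the bar's underside to level it: raise straight up so the bar tips the high end down, with a moderate grip so it pivots.

Request:
servo_tool:
  increments:
    - [0.1, 0, 0, -15, 0]
    - [0.1, 0, 0, -20, 0]
    - [0.1, 0, 0, -10, 0]
    - [0.1, 0, 0, -5, 0]
    - [0.1, 0, 0, 0, 0]
    - [0.1, 0, 0, 0, 0]
  force: 45

```text
t: 12.0
tool_pos: [0.5558, -0.0795, 0.1067]
tool_rot: [0.028, -3.14, -0.001]
contact_force: [0.7, -0.2, -2.3]
opening: 0.0173
grip_force: 68.9
```

Request:
servo_tool:
  increments:
    - [0.1, 0, 0, -5, 0]
    - [0.1, 0, 0, -5, 0]
    - [0.1, 0, 0, -5, 0]
    - [0.1, 0, 0, 0, 0]

```text
t: 12.5
tool_pos: [0.5568, -0.0798, 0.1231]
tool_rot: [-0.028, 3.14, -0.0]
contact_force: [0.5, -1.0, -1.0]
opening: 0.0176
grip_force: 69.2
```

Request:
servo_tool:
  increments:
    - [0.1, 0, 0, -5, 0]
    - [0.1, 0, 0, -5, 0]
    - [0.1, 0, 0, 0, 0]

```text
t: 12.88
tool_pos: [0.556, -0.0796, 0.1322]
tool_rot: [0.029, -3.141, -0.0]
contact_force: [-1.2, 0.1, -4.3]
opening: 0.0178
grip_force: 69.8
```

```bash
cat > tilt.py <<'E'
from h import *
o=get_obs();print(o['t'],o['tool_pos'].round(4),o['contact_force'].round(2),o['wrist_torque'].round(3),o['grip_force'])
w=get_image('wrist');np.save('wt',w)
# visible stick width in wrist picture vs row (depth of top face = fx*22/width)
W=cam('wrist',o);f=get_calibration('wrist')['fx'];u,v=proj(W,[o['tool_pos']])[0]
g=cv2.GaussianBlur(w,(3,3),0).astype(int);
for r in range(int(v)-60,int(v)+130,8):
    x=np.arange(235,325); p=g[r,x]; ok=(np.abs(p-np.array([74,84,92])).max(1)<22); 
    if ok.any(): print(r,x[ok].min(),x[ok].max(),ok.sum(),p[45])
E
python3 tilt.py
```

```text
12.875 [ 0.556  -0.0796  0.1322] [-1.15  0.1  -4.27] [0.021 0.246 0.015] 69.81280946172774
220 259 298 40 [72 76 79]
228 258 299 42 [84 91 93]
236 258 299 42 [83 89 94]
244 258 299 42 [83 90 95]
252 247 309 52 [85 89 94]
260 244 313 57 [85 90 94]
268 241 315 59 [85 90 95]
276 240 317 59 [84 90 94]
284 252 316 38 [84 89 94]
292 247 304 40 [83 88 93]
300 252 304 42 [82 88 92]
308 253 304 43 [83 88 92]
316 253 303 43 [83 88 93]
324 253 303 44 [82 88 92]
332 254 303 48 [81 88 93]
340 257 299 43 [82 87 92]
348 257 299 43 [81 87 91]
356 267 289 23 [83 89 94]
```

Bar contact, at about 4 N. Continuing.

Request:
servo_tool:
  increments:
    - [0.1, 0, 0, -4, 0]
    - [0.1, 0, 0, -4, 0]
    - [0.1, 0, 0, 0, 0]
  force: 40

```text
t: 13.3
tool_pos: [0.5553, -0.0795, 0.1396]
tool_rot: [0.029, -3.139, -0.001]
contact_force: [-1.3, 0.2, -8.1]
opening: 0.0175
grip_force: 69.0
```

Request:
servo_tool:
  increments:
    - [0.1, 0, 0, -4, 0]
    - [0.1, 0, 0, -4, 0]
    - [0.1, 0, 0, 0, 0]

```text
t: 13.68
tool_pos: [0.5577, -0.0804, 0.15]
tool_rot: [-0.028, 3.138, -0.003]
contact_force: [1.2, -2.1, -6.0]
opening: 0.0172
grip_force: 65.5
```

Request:
servo_tool:
  increments:
    - [0.1, 0, 0, -4, 0]
    - [0.1, 0, 0, -4, 0]
    - [0.1, 0, 0, 0, 0]

```text
t: 14.05
tool_pos: [0.5573, -0.0798, 0.1577]
tool_rot: [-0.029, 3.139, -0.001]
contact_force: [2.6, -1.2, -4.5]
opening: 0.0176
grip_force: 53.8
```

```bash
python3 tilt.py
```

```text
14.05 [ 0.5573 -0.0798  0.1577] [ 2.62 -1.22 -4.52] [-0.177 -0.099 -0.131] 53.76692533493042
212 256 299 44 [84 90 94]
220 256 299 44 [84 91 95]
228 257 299 43 [85 90 95]
236 257 299 43 [84 90 94]
244 257 299 43 [84 89 92]
252 247 309 53 [85 91 95]
260 244 313 57 [86 90 95]
268 241 315 59 [84 90 94]
276 240 317 58 [83 88 92]
284 252 316 38 [84 88 93]
292 247 309 41 [83 87 92]
300 253 304 41 [83 88 91]
308 253 304 42 [82 88 91]
316 253 303 42 [83 87 92]
324 253 303 41 [81 86 90]
332 254 303 42 [81 87 91]
340 260 298 39 [82 87 91]
348 260 298 39 [83 87 92]
356 267 289 23 [80 86 90]
```

The width profile says the stick is now about level: 44 px at row 216 and 39 px at row 344 gives a depth slope of 15.5°, against the camera's 15.8° tilt. I'll back off the bar and move out from under it.

Request:
servo_tool:
  increments:
    - [0.1, 0, 0, 8, 0]
    - [0.1, 0, 0, 4, 0]
    - [0.1, 15, 0, 0, 0]
    - [0.1, 25, 0, 0, 0]
    - [0.1, 30, 0, -10, 0]
    - [0.1, 25, 0, -20, 0]
    - [0.1, 5, 0, -20, 0]
    - [0.1, 0, 0, 0, 0]
    - [0.1, 0, 0, 0, 0]
    - [0.1, 0, 0, 0, 0]
  force: 60

```text
t: 15.35
tool_pos: [0.4558, -0.0812, 0.1931]
tool_rot: [0.029, -3.139, -0.001]
contact_force: [-0.5, 0.5, -0.3]
opening: 0.0168
grip_force: 61.4
```

```bash
python3 tilt.py
python3 - <<'E'
from h import *
for n in('side','scene'): np.save(n+'7',get_image(n))
o=get_obs();w=np.load('wt.npy');C=cam('wrist',o)
print(get_calibration('wrist')['cy'],[w[r,278].tolist() for r in range(150,216,6)],[w[r,278].tolist() for r in range(350,400,6)])
E
```

```text
15.35 [ 0.4558 -0.0812  0.1931] [-0.5   0.54 -0.25] [0.008 0.037 0.049] 61.44501242379192
212 255 298 44 [82 86 91]
220 256 298 43 [80 86 91]
228 256 298 43 [81 86 90]
236 256 298 43 [81 87 91]
244 256 298 43 [80 87 91]
252 247 309 52 [81 86 90]
260 244 312 55 [80 86 90]
268 242 314 56 [78 84 88]
276 240 316 58 [81 86 91]
284 241 315 39 [80 84 88]
292 253 309 38 [79 85 89]
300 261 296 36 [78 84 88]
308 260 296 37 [77 83 86]
316 259 297 39 [78 83 88]
324 259 298 40 [78 83 88]
332 250 306 46 [78 82 86]
340 260 300 41 [77 82 87]
348 260 300 41 [77 81 86]
356 268 289 22 [78 82 86]
209.9091737481571 [[185, 142, 92], [180, 136, 91], [148, 111, 71], [133, 95, 63], [165, 122, 83], [164, 122, 81], [166, 122, 78], [169, 126, 82], [163, 122, 79], [53, 55, 58], [79, 84, 87]] [[75, 80, 85], [77, 79, 87], [24, 26, 29], [29, 24, 26], [12, 15, 27], [24, 23, 28], [15, 21, 23], [23, 20, 21], [20, 23, 24]]
```

The stick is held, with about 0–8° of residual tilt. Its low end is 27 mm behind the tool axis and its underside about 4 mm above the TCP. Next: over to the trough at (0.642, 0.156), yaw 16°, so TCP goes to (0.611, 0.147).

Request:
servo_tool:
  increments:
    - [0.1, -15, 30, 0, 0]
    - [0.1, -25, 45, 0, 0]
    - [0.1, -35, 45, 0, 0]
    - [0.1, -35, 45, 0, 0]
    - [0.1, -30, 40, 0, 0]
    - [0.1, -19, 20, 0, 0]
    - [0.1, 0, 0, 0, -5]
    - [0.1, 0, 0, 0, -5]
    - [0.1, 0, 0, 0, -5]
    - [0.1, 0, 0, 0, 0]
    - [0.1, 0, 0, 0, 0]

```text
t: 16.88
tool_pos: [0.6112, 0.1464, 0.194]
tool_rot: [0.436, -3.111, -0.0]
contact_force: [-0.1, -1.0, -0.7]
opening: 0.0175
grip_force: 61.3
```

Request:
servo_tool:
  increments:
    - [0.1, 0, 0, 30, 0]
    - [0.1, 0, 0, 30, 0]
    - [0.1, 0, 0, 30, 0]
    - [0.1, 0, 0, 20, 0]
    - [0.1, 0, 0, 10, 0]
    - [0.1, 0, 0, 10, 0]
    - [0.1, 0, 0, 0, 0]
    - [0.1, 0, 0, 0, 0]

```text
t: 17.88
tool_pos: [0.612, 0.1465, 0.0654]
tool_rot: [-0.438, 3.109, -0.0]
contact_force: [-0.4, -0.2, -1.1]
opening: 0.017
grip_force: 61.4
```

```bash
python3 tilt.py
python3 - <<'E'
from h import *
o=get_obs();s=get_image('side');c=get_image('scene')
w=np.load('wt.npy')
save(np.hstack([cv2.resize(w,(400,300)),cv2.resize(c[250:340,225:315],(300,300))]),'w8.png');np.save('c8',c);np.save('s8',s)
E
```

```text
17.875 [0.612  0.1465 0.0654] [-0.43 -0.17 -1.11] [-0.002  0.003 -0.024] 61.43305111443624
204 257 297 2 [51 54 54]
212 255 298 44 [73 77 81]
220 255 298 44 [72 78 82]
228 255 298 44 [75 79 83]
236 256 299 44 [72 77 81]
244 256 299 44 [73 77 81]
252 247 310 51 [72 79 83]
260 244 322 54 [72 78 82]
268 242 314 55 [72 78 81]
276 240 316 56 [73 77 82]
284 242 315 37 [71 76 80]
292 252 309 36 [71 77 82]
300 261 295 35 [71 77 80]
308 260 296 37 [72 76 80]
316 260 297 38 [72 77 81]
324 258 298 41 [72 76 80]
332 253 306 46 [70 75 79]
340 260 300 41 [70 74 79]
348 249 300 42 [69 74 77]
356 270 287 18 [69 76 78]
```

Request:
servo_tool:
  increments:
    - [0.1, 0, 0, 15, 0]
    - [0.1, 0, 0, 15, 0]
    - [0.1, 0, 0, 12, 0]
    - [0.1, 0, 0, 6, 0]
    - [0.1, 0, 0, 0, 0]
    - [0.1, 0, 0, 0, 0]

```text
t: 18.77
tool_pos: [0.6117, 0.1464, 0.0169]
tool_rot: [-0.438, 3.11, -0.0]
contact_force: [0.7, 0.6, -1.0]
opening: 0.017
grip_force: 61.4
```

Request:
servo_tool:
  increments:
    - [0.1, 0, 0, 3, 0]
    - [0.1, 0, 0, 3, 0]
    - [0.1, 0, 0, 0, 0]

```text
t: 19.15
tool_pos: [0.6109, 0.1463, 0.01]
tool_rot: [0.438, -3.11, -0.0]
contact_force: [-0.4, 1.0, -1.0]
opening: 0.0171
grip_force: 61.4
```

Request:
servo_tool:
  increments:
    - [0.1, 0, 0, 2, 0]
    - [0.1, 0, 0, 2, 0]
    - [0.1, 0, 0, 0, 0]

```text
t: 19.52
tool_pos: [0.611, 0.1463, 0.0061]
tool_rot: [0.438, -3.11, -0.0]
contact_force: [0.1, 0.2, -1.7]
opening: 0.0172
grip_force: 61.4
```

Request:
servo_tool:
  increments:
    - [0.1, 0, 0, 1.5, 0]
    - [0.1, 0, 0, 1.5, 0]
    - [0.1, 0, 0, 0, 0]

```text
t: 19.9
tool_pos: [0.6111, 0.1463, 0.0032]
tool_rot: [0.438, -3.11, 0.0]
contact_force: [0.7, -0.1, -0.9]
opening: 0.017
grip_force: 61.4
```

Request:
servo_tool:
  increments:
    - [0.1, 0, 0, 1.5, 0]
    - [0.1, 0, 0, 1.5, 0]
    - [0.1, 0, 0, 0, 0]

```text
t: 20.27
tool_pos: [0.6111, 0.1463, 0.0002]
tool_rot: [0.438, -3.111, 0.0]
contact_force: [0.2, 0.6, -1.2]
opening: 0.0174
grip_force: 61.4
```

Run:
```python
from h import *
o=get_obs();s=get_image('side');c=get_image('scene');w=get_image('wrist')
print(o['tool_pos'],o['contact_force'],o['wrist_torque'])
save(np.hstack([cv2.resize(w[100:400,130:430],(266,300)),cv2.resize(s[140:230,250:340],(266,300)),cv2.resize(c[250:340,225:315],(266,300))]),'w9.png')
```

```text
[6.11076683e-01 1.46334743e-01 1.80223667e-04] [ 0.20304305  0.59028841 -1.20850111] [-0.0049933   0.01167246  0.01027994]
```

View pics/w9.png

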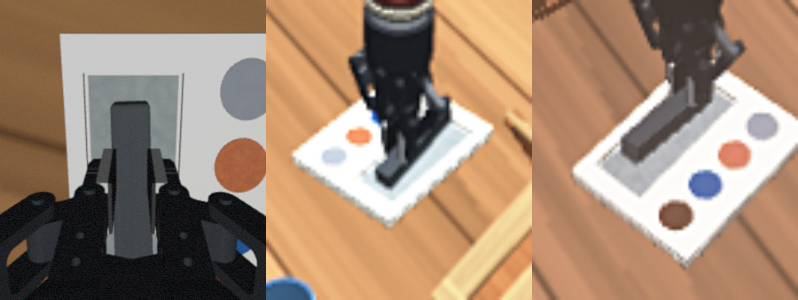

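All three panels show the stick over the trough and aligned. In the wrist panel its low end is at row 100, 25 px (about 15 mm) inside the trough's end, and it is laterally centred. It is not touching yet, so I'll keep lowering.

Request:
servo_tool:
  increments:
    - [0.1, 0, 0, 1.5, 0]
    - [0.1, 0, 0, 1.5, 0]
    - [0.1, 0, 0, 0, 0]

```text
t: 20.8
tool_pos: [0.612, 0.1465, -0.0019]
tool_rot: [-0.438, 3.109, -0.0]
contact_force: [1.2, 1.4, 1.5]
opening: 0.0172
grip_force: 63.2
```

Request:
servo_tool:
  increments:
    - [0.1, 0, 0, 1.5, 0]
    - [0.1, 0, 0, 1.5, 0]
    - [0.1, 0, 0, 0, 0]

```text
t: 21.18
tool_pos: [0.6133, 0.1469, -0.0036]
tool_rot: [-0.438, 3.107, 0.001]
contact_force: [1.9, 1.9, 6.7]
opening: 0.0169
grip_force: 66.9
```

Request:
servo_tool:
  increments:
    - [0.1, 0, 0, 1.5, 0]
    - [0.1, 0, 0, 1.5, 0]
    - [0.1, 0, 0, 0, 0]

```text
t: 21.55
tool_pos: [0.6146, 0.1472, -0.0052]
tool_rot: [-0.437, 3.104, 0.001]
contact_force: [2.8, 2.9, 10.2]
opening: 0.0169
grip_force: 66.6
```

Contact with the floor. I'll ease the pressure, lower the grip force and open slowly.

Request:
servo_tool:
  increments:
    - [0.1, 0, 0, -2, 0]
    - [0.15, 0, 0, -1, 0]
    - [0.18, 0, 0, 0, 0]
    - [0.2, 0, 0, 0, 0]
    - [0.21, 0, 0, 0, 0]
    - [0.22, 0, 0, 0, 0]
    - [0.23, 0, 0, 0, 0]
    - [0.25, 0, 0, 0, 0]
    - [0.28, 0, 0, 0, 0]
    - [0.32, 0, 0, 0, 0]
    - [0.36, 0, 0, 0, 0]
    - [0.36, 0, 0, 0, 0]
  force: 20

```text
t: 23.05
tool_pos: [0.6109, 0.1463, -0.006]
tool_rot: [0.438, -3.11, -0.0]
contact_force: [-0.1, 0.1, -0.6]
opening: 0.0311
grip_force: 0.0
```

Request:
servo_tool:
  increments:
    - [0.45, 0, 0, 0, 0]
    - [0.45, 0, 0, 0, 0]
    - [0.45, 0, 0, -10, 0]
    - [0.45, 0, 0, -20, 0]
    - [0.45, 0, 0, -50, 0]
    - [0.45, 0, 0, -60, 0]
    - [0.45, 40, -20, -50, 0]
    - [0.45, 60, 0, -30, 0]
    - [0.45, 60, 0, 0, 0]
    - [0.45, 50, 0, 0, 0]
    - [0.45, 0, 0, 0, 0]

```text
t: 24.42
tool_pos: [0.4192, 0.072, 0.2105]
tool_rot: [-0.437, 3.107, -0.001]
contact_force: [-0.1, -0.8, -0.4]
opening: 0.0384
grip_force: 0.0
```

Run:
```python
from h import *
o=get_obs();print(o['t'],o['tool_pos'],o['opening'],o['contact_force'])
R=Ro.from_euler('z',16,degrees=True).as_matrix()
T=np.array([.642,.156,.008])
for n in('side','scene','wrist'):
    im=get_image(n);np.save(n+'9',im);K=cam(n,o)
    # where should trough be; dark pixels inside its neighbourhood
    box=proj(K,[T+R@np.array([x,y,z]) for x,y,z in((-.08,-.035,0),(.08,-.035,0),(.08,.035,0),(-.08,.035,0))])
    m0=np.zeros(im.shape[:2],np.uint8);cv2.fillPoly(m0,[cv2.convexHull(box.astype(np.int32))],1)
    m0=cv2.dilate(m0,np.ones((9,9)))
    m=((im.max(2)<125)&(np.ptp(im,axis=2)<40)&(m0>0)).astype(np.uint8);l,L,st,ce=cv2.connectedComponentsWithStats(m)
    i=1+st[1:,4].argmax();p=np.argwhere(L==i)[:,::-1].astype(np.float32)
    for z in(.03,.008):
        P=onplane(K,p,z);Q=(P-T)@R;r=cv2.minAreaRect((Q[:,:2]*1000).astype(np.float32))
        print(n,z,st[i],Q[:,:2].min(0).round(3),Q[:,:2].max(0).round(3),np.round(r[0],1),np.round(r[1],1),round(r[2],1))
```

```text
24.425 [0.41923313 0.07196983 0.21045253] 0.038358000218198504 [-0.07150414 -0.82376971 -0.40229035]
side 0.03 [287 175  26  22 221] [-0.078 -0.028] [0.052 0.004] [-12.7 -11.8] [130.2  31.9] 0.1
side 0.008 [287 175  26  22 221] [-0.059 -0.012] [0.074 0.021] [7.4 4.7] [133.6  32.7] 0.1
scene 0.03 [254 273  33  30 350] [-0.063 -0.012] [0.067 0.021] [1.7 4.1] [ 32.9 129.8] 89.7
scene 0.008 [254 273  33  30 350] [-0.079 -0.026] [0.054 0.008] [-12.6  -9.2] [ 33.6 132.3] 89.7
wrist 0.03 [ 263  305   58   89 3048] [-0.077 -0.041] [0.063 0.037] [-7.1 -2.1] [140.4  78.2] 0.0
wrist 0.008 [ 263  305   58   89 3048] [-0.063 -0.042] [0.086 0.041] [11.4 -1. ] [149.1  83. ] 0.0
```

The stick measures within about 5 mm of the trough's centre and parallel to it (0.1–0.3°). Its footprint lies inside the floor in both views, and the gripper is clear.

```bash
python3 -c "
from station import *
print(finish_job())"
```

```text
the job is handed in; nothing more can be done
None
```

I plucked the long stick from the stand, levelled it against the underside of the stand's bar and laid it in the white palette's trough; the job is handed in at about 24.5 s. Side and scene views put it within about 5 mm of the trough's centre and parallel to it. No verdict came back, and I didn't re-measure the short sticks, jar, glue bottle or cup.

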